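# Put round-bottom flasks away in the dimpled tray

## Task

Put the flasks away in the white dimpled tray so that each stands upright, neck up, in a dimple of its own size: the large and the small flask that lean in the two grey stands, and the small flask that somebody left in one of the tray's large dimples, which the large flask needs. They are thin glass, so hold them lightly, set them down softly without dropping or pressing, and do not knock them against one another or lay them over; leave the large flask that already stands right in its dimple, and the beaker, dropper bottle and screw-cap tube near the work, as they are.

Things in the scene. Friction and masses are not known exactly. Their poses are not given: they have to be found in the camera images.
- flask_large: the large flask leaning in a stand: thin amber glass (grip it with 5 to 20 N), ball-shaped bulb, straight open neck. Origin: bulb centre; z up along the neck. Bulb 64 mm diameter, neck 24 mm diameter, bulb centre to rim 84 mm (116 mm overall; bare neck from 37 to 84 mm above the bulb centre), about 75 g. 
- flask_small: the small flask leaning in the other stand: thin amber glass (grip it with 5 to 20 N), ball-shaped bulb, straight open neck. Origin: bulb centre; z up along the neck. Bulb 44 mm diameter, neck 20 mm diameter, bulb centre to rim 70 mm (92 mm overall; bare neck from 26 to 70 mm above the bulb centre), about 45 g. 
- flask_small_misplaced: the small flask that stands wrongly in one of the tray's large dimples at the start, upright, its bulb centre 24 mm above the tray's underside: thin amber glass (grip it with 5 to 20 N), ball-shaped bulb, straight open neck. Origin: bulb centre; z up along the neck. Bulb 44 mm diameter, neck 20 mm diameter, bulb centre to rim 70 mm (92 mm overall; bare neck from 26 to 70 mm above the bulb centre), about 45 g. 
- flask_large_stays: the large flask that already stands upright in the other large dimple and must stay there: thin amber glass (grip it with 5 to 20 N), ball-shaped bulb, straight open neck. Origin: bulb centre; z up along the neck. Bulb 64 mm diameter, neck 24 mm diameter, bulb centre to rim 84 mm (116 mm overall; bare neck from 37 to 84 mm above the bulb centre), about 75 g. 
- tray: white plastic tray fixed to the worktop, 178 (x) x 170 (y) x 26 mm high, with four conical dimples whose walls rise at 50 degrees: two large side by side along x at the +y side, two small at the -y side; centres 86 mm apart in x, 82 in y. A bulb does not right itself there: friction keeps it at the angle at which it is let go. Origin: centre of the underside
- large_a (a point): large conical dimple of the tray, 60 mm wide at the tray's top face. The point is where the bulb centre of a seated large flask lies, 40 mm above the tray's underside
- large_b (a point): large conical dimple of the tray, 60 mm wide at the tray's top face. The point is where the bulb centre of a seated large flask lies, 40 mm above the tray's underside
- small_a (a point): small conical dimple of the tray, 48 mm wide at the tray's top face. The point is where the bulb centre of a seated small flask lies, 32 mm above the tray's underside
- small_b (a point): small conical dimple of the tray, 48 mm wide at the tray's top face. The point is where the bulb centre of a seated small flask lies, 32 mm above the tray's underside
- stand_large: fixed grey plastic stand: a cup with a conical dimple, and beside it (towards the stand's -x) a steel V-fork on a short post on which the neck leans, 35 degrees from vertical. Origin: underside, below the bulb. Carries the large flask, bulb centre 40 mm up; cup 74 mm diameter, 26 mm high. The fork touches the neck 41 mm along it from the bulb centre (fork bars 7 mm thick), so keep fingertips beyond 46 mm
- stand_small: fixed grey plastic stand: a cup with a conical dimple, and beside it (towards the stand's -x) a steel V-fork on a short post on which the neck leans, 35 degrees from vertical. Origin: underside, below the bulb. Carries the small flask, bulb centre 32 mm up; cup 62 mm diameter, 26 mm high. The fork touches the neck 31 mm along it from the bulb centre (fork bars 7 mm thick), so keep fingertips beyond 36 mm
- beaker: bystander: low glass beaker, 56 mm diameter, 76 mm high, origin under its centre
- dropper_bottle: bystander: brown dropper bottle, 30 mm diameter, 78 mm high, origin under its centre
- screwcap_tube: bystander: clear self-standing tube with a screw cap, 36 mm diameter, 118 mm high, origin under its centre
There are look-alikes about, which are no part of the job. What is shaped like the flask_small_misplaced but blue is not meant.

How it is judged (in metres and radians):
At the end, for the whole second after the job is handed in: The three flasks to be put away stand in dimples of their own size, two small and one large: each bulb centre within 6 mm of the dimple's seat point, neck within 0.2 rad of vertical, at rest. The other large flask is within 6 mm of where it stood and within 0.2 rad of upright ((distance between flask_large and large_a below 0.006 m or distance between flask_large and large_b below 0.006 m) and angle between each of flask_large, flask_small, flask_small_misplaced, flask_large_stays's own z axis and vertical below 0.2 rad and linear speed of each of flask_large, flask_small, flask_small_misplaced below 0.02 m/s and angular speed of each of flask_large, flask_small, flask_small_misplaced below 0.2 rad/s and (distance between flask_small and small_a below 0.006 m or distance between flask_small and small_b below 0.006 m) and (distance between flask_small_misplaced and small_a below 0.006 m or distance between flask_small_misplaced and small_b below 0.006 m) and distance of flask_large_stays from where it was at the start of the episode below 0.006 m); the robot touches nothing.
It fails at once if a flask is pressed on the tray with more than 30 N (summed round the dimple wall), or falls free of the fingers faster than 0.4 m/s (a drop of about 8 mm) (contact force between any of flask_large, flask_small, flask_small_misplaced, flask_large_stays and tray above 30 N or (linear speed of flask_large above 0.4 m/s and contact force between flask_large and the fingers below 0.05 N) or (linear speed of flask_small above 0.4 m/s and contact force between flask_small and the fingers below 0.05 N) or (linear speed of flask_small_misplaced above 0.4 m/s and contact force between flask_small_misplaced and the fingers below 0.05 N) or (linear speed of flask_large_stays above 0.4 m/s and contact force between flask_large_stays and the fingers below 0.05 N)).
It fails at once if a flask's neck is squeezed too hard (more than 80 N summed over the fingers) (contact force between any of flask_large, flask_small, flask_small_misplaced, flask_large_stays and the fingers above 80 N).
It fails at once if one flask is knocked against another with more than 3 N (contact force between flask_large and flask_small above 3 N or contact force between any of flask_large, flask_small and flask_small_misplaced above 3 N or contact force between any of flask_large, flask_small, flask_small_misplaced and flask_large_stays above 3 N).
It fails at once if a flask is laid over or tips (neck more than 1.1 rad from vertical) (angle between any of flask_large, flask_small, flask_small_misplaced, flask_large_stays's own z axis and vertical above 1.1 rad).
It fails at once if the large flask that stands right is shifted by more than 10 mm, or the beaker, dropper bottle or screw-cap tube by more than 20 mm (distance of flask_large_stays from where it was at the start of the episode above 0.01 m or distance of any of beaker, dropper_bottle, screwcap_tube from where it was at the start of the episode above 0.02 m).
It also fails if it takes over 70 s, if anything falls off the work surface, if the arm or the gripper's body presses on something with over 40 N, if the wrist force passes 120 N, or if a joint passes its speed limit or range.

## Robot

A 6-joint arm with a two-finger parallel gripper is mounted at the origin on a cart in front of the work surface, level with it; the furniture and walls round the work are solid. World frame = base frame: x ahead of the robot, y to its left, z up, the work surface at z = 0. Lengths are in mm, angles in rad, forces in N, time in s.
With the tool pointing down it reaches from about 400 to 825 mm from the base axis. Payload 7 kg.
Tool frame: the origin (TCP) lies at the very end of the fingers, on their centre line; the grasp point (between the pads) lies 19 mm behind it; z points along the fingers, y is the direction in which the jaws open and shut (so a half turn about z gives the same grasp; the last joint's range is limited). The gripper opens to 88 mm and grips with 3 to 60 N. Pads are 19 mm wide; open, the fingers measure 130 mm over their backs; the gripper's body (78 mm by 193 mm) begins 47 mm behind the grasp point.
Start: joints at [1.522, 0.359, 0.012, 0, -1.224, -0.288], TCP at [223.074, 637.05, 226.561] pointing down, gripper open.
Joint ranges: [-3.07, 3.07], [-1.43, 2.12], [-1.02, 1.25], [-3.03, 1.67], [-3.05, -0], [-3.03, 3.03]. Speed limits (rad/s): [2.39, 2.39, 3.01, 3.14, 3.14, 3.14].

## Interface

Orientations are given as a unit quaternion [x, y, z, w].
In Python, from plant import bot gives the robot as it stands. Calls block until the motion is done:
- bot.move_ptp(position, orientation): joint-space move of the TCP to a pose.
- bot.line_to(position, velocity=150, ori=None): straight line of the TCP; ori=None keeps the orientation; velocity is the mean speed in mm/s.
- bot.move_joints(angles): joint-space move.
- bot.move_gripper(opening, force=None): finger opening in mm; force is the grip in N (None keeps the last); returns when the fingers have stopped.
- bot.pause(seconds).
- bot.solve_ik(position, orientation): joint angles nearest the present ones, or None.
- bot.read_state(): the state.
- bot.camera(name): name is "side" or "top" or "wrist"; returns the picture (480x640x3 uint8, red, green, blue); there is no depth.
- bot.get_calibration(name): a dict with "fx", "fy", "cx", "cy" (pixels), "view" (4x4, takes a point from world to camera coordinates); the wrist camera has in their place "T_tool_cam" (4x4, takes a point from camera to tool coordinates, whose origin is the TCP and whose axes are the flange's). Camera axes: x right, y up, looking along -z (the intrinsics and any distortion apply to the point x, -y, -z); pixel columns grow to the right and rows downward; lengths in mm; the calibration is good to about 2 mm. A picture is of the moment at which its call begins: read the wrist's pose just before it. get_calibration takes no time and is no camera call.
A pose or a line that the arm cannot do raises bot.Unreachable and nothing moves.
- bot.close_job(): hands the job in, once; it reports no verdict.
The state is a dict: "t": time; "joint_pos": joint angles; "qvel": joint speeds; "tau": joint torques, N m; "tcp_pos": TCP position; "eef_rot": TCP orientation; "contact_force": force on the tool from outside, world axes, zero at the start; "moment": the same for the moment, N m; "width": finger opening in mm.
Only numpy, scipy, OpenCV 4.12 (cv2) and the standard library are available. Lean on these libraries where they do the work, as an engineer would, in place of code of your own. Each camera call takes 0.05 s, during which the arm holds its last target. There are 200 camera calls.

## Working session

There is one attempt and no reset: what is moved stays moved. The work goes in short steps, each a Python script; the robot and the scene stay as the last script left them, time stands still between calls to the robot, and variables do not carry over. Pictures are saved under pics/ and viewed, about 8 in all and at most 12, crops included, and the job is handed in when it is done.

```bash
ls; mkdir -p pics; python3 - <<'E'
from plant import bot
import cv2, numpy as np
np.set_printoptions(suppress=True,precision=3)
for n in("top","side"):
    im=bot.camera(n); cv2.imwrite(f"pics/{n}0.png",im[:,:,::-1]); print(n,bot.get_calibration(n))
print(bot.get_calibration("wrist")); print(bot.read_state())
E
```

```text
pics
top {'fx': 491.3895860640308, 'fy': 491.3895860640308, 'cx': 317.9155445254133, 'cy': 242.99629102196374, 'view': array([[   0.024,   -1.   ,    0.006, -240.588],
       [   0.995,    0.024,    0.092, -584.533],
       [  -0.093,    0.004,    0.996, -891.042],
       [   0.   ,    0.   ,    0.   ,    1.   ]])}
side {'fx': 453.43379260702267, 'fy': 453.43379260702267, 'cx': 321.57524695972603, 'cy': 236.34737056780904, 'view': array([[  -0.997,   -0.081,   -0.016,  557.861],
       [   0.025,   -0.485,    0.874, -173.894],
       [  -0.078,    0.871,    0.486, -667.243],
       [   0.   ,    0.   ,    0.   ,    1.   ]])}
{'fx': 355.4483472201581, 'fy': 355.4483472201581, 'cx': 320.4656417824592, 'cy': 237.52490859310174, 'T_tool_cam': array([[  -0.001,    0.964,    0.267,   71.716],
       [   1.   ,    0.   ,    0.001,   -0.129],
       [   0.001,    0.267,   -0.964, -157.554],
       [   0.   ,    0.   ,    0.   ,    1.   ]])}
{'t': 0.1, 'joint_pos': array([ 1.522,  0.359,  0.011, -0.   , -1.224, -0.288]), 'qvel': array([-0.   , -0.002,  0.003,  0.002,  0.002,  0.002]), 'tau': array([ -0.001, -58.417,  29.375,   7.016,   0.01 ,  -0.   ]), 'tcp_pos': array([222.944, 636.658, 225.719]), 'eef_rot': array([ 0.986, -0.168, -0.   ,  0.001]), 'contact_force': array([-0.203, -0.694, -0.099]), 'moment': array([-0.051, -0.037, -0.034]), 'width': 87.5410403023277}
```

View pics/top0.png

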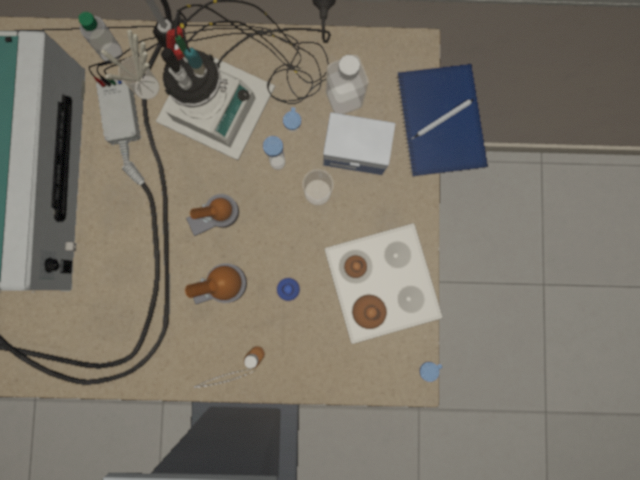

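View pics/side0.png

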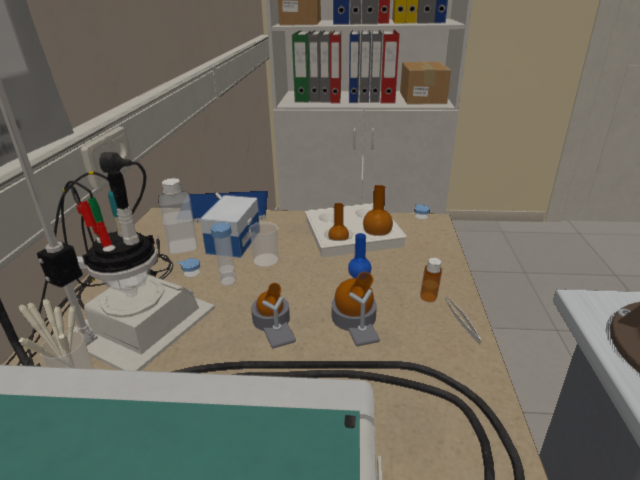

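Top view: the large leaning flask has its bulb at about (224,283) and its neck tip at (190,291). The small leaning flask has its bulb at (221,209). In the tray, the misplaced small flask is at (355,266), the large one that stays at (369,312), and the empty small dimples at (398,254) and (410,299). The blue decoy is at (288,289), with the beaker at (317,188), the tube at (275,150) and the dropper bottle at (254,357). The side view agrees with this.

```bash
cat > h.py <<'E'
from plant import bot
import cv2, numpy as np
from scipy.spatial.transform import Rotation as R
np.set_printoptions(suppress=True,precision=2)
def cam(n,st=None):
    c=bot.get_calibration(n)
    if n=="wrist":
        T=np.eye(4);T[:3,:3]=R.from_quat(st["eef_rot"]).as_matrix();T[:3,3]=st["tcp_pos"]
        return c,T@c["T_tool_cam"]
    return c,np.linalg.inv(c["view"])
def ray(C,px):
    c,T=C; d=T[:3,:3]@np.array([(px[0]-c["cx"])/c["fx"],-(px[1]-c["cy"])/c["fy"],-1])
    return T[:3,3],d/np.linalg.norm(d)
def onz(C,px,z):
    o,d=ray(C,px); return o+d*(z-o[2])/d[2]
def proj(C,p):
    c,T=C; q=T[:3,:3].T@(np.asarray(p,float)-T[:3,3]); return np.array([c["cx"]-c["fx"]*q[0]/q[2],c["cy"]+c["fy"]*q[1]/q[2]])
def tri(rs):
    A=sum(np.eye(3)-np.outer(d,d) for o,d in rs); b=sum((np.eye(3)-np.outer(d,d))@o for o,d in rs)
    p=np.linalg.solve(A,b); return p,[np.linalg.norm(np.cross(p-o,d)) for o,d in rs]
def blobs(im,lo,hi,amin):
    m=cv2.inRange(cv2.cvtColor(im,cv2.COLOR_RGB2HSV),lo,hi)
    n,l,s,c=cv2.connectedComponentsWithStats(m)
    return m,[(i,s[i],c[i],(l==i).astype(np.uint8)) for i in range(1,n) if s[i,4]>=amin]
def bulb(mask):  # largest inscribed circle
    d=cv2.distanceTransform(cv2.copyMakeBorder(mask,1,1,1,1,cv2.BORDER_CONSTANT),cv2.DIST_L2,5)[1:-1,1:-1]
    ys,xs=np.where(d>d.max()-0.6); return np.array([xs.mean(),ys.mean()]),d.max()
E
python3 - <<'E'
from h import *
for n in("top","side"):
    im=cv2.imread(f"pics/{n}0.png")[:,:,::-1]; C=cam(n); print(n,"cam",C[1][:3,3])
    m,b=blobs(im,(3,120,50),(18,255,255),60)
    for i,s,c,k in b:
        p,r=bulb(k)
        if s[4]>3000: continue
        print(s,c,"bulb",p,r,"z40",onz(C,p,40)[:2],"z32",onz(C,p,32)[:2],"z24",onz(C,p,24)[:2])
C=cam("top")
im=cv2.imread("pics/top0.png")[:,:,::-1]
m=cv2.inRange(cv2.cvtColor(im,cv2.COLOR_RGB2HSV),(0,0,190),(180,40,255)); m[:220]=0; m[:,:300]=0; m[:,445:]=0
k=max(cv2.findContours(m,cv2.RETR_EXTERNAL,cv2.CHAIN_APPROX_NONE)[0],key=cv2.contourArea)
r=cv2.minAreaRect(k); bx=cv2.boxPoints(r); print(r); P=[onz(C,q,26)[:2] for q in bx]; print(P,np.mean(P,0),[np.linalg.norm(P[i]-P[i-1]) for i in range(4)])
for p in((398,254),(410,299)): print(onz(C,p,20))
for nm,p,z in(("beaker",(317,188),40),("tube",(275,148),110),("drop",(252,360),70),("blue",(288,289),60)): print(nm,onz(C,p,z))
E
```

```text
top cam [ 505.16 -222.72  942.72]
[190 199  41  21 532] [213.56 210.02] bulb [220. 209.] 10.7876 z40 [647.91 -43.21] z32 [649.18 -41.62] z24 [650.44 -40.03]
[346 257  19  19 210] [353.98 265.74] bulb [355.67 265.67] 4.0 z40 [ 548.94 -296.65] z32 [ 549.33 -297.31] z24 [ 549.71 -297.96]
[ 185  267   56   32 1108] [217.1  284.04] bulb [223.5 282.5] 15.981398 z40 [512.28 -55.37] z32 [512.34 -53.88] z24 [512.4 -52.4]
[354 297  31  30 628] [368.19 311.54] bulb [362.43 309.17] 5.3938 z40 [ 469.92 -310.33] z32 [ 469.61 -311.11] z24 [ 469.3  -311.89]
[250 347  14  14 104] [257.7  352.17] bulb [258. 351.] 4.2 z40 [ 390.49 -122.76] z32 [ 389.47 -121.87] z24 [ 388.45 -120.98]
side cam [508.12 541.4  485.14]
[279   0  41  24 721] [301.62  13.08] bulb [308.33  12.5 ] 10.596899 z40 [ 1497.62 -8619.27] z32 [ 1515.4  -8783.91] z24 [ 1533.18 -8948.55]
[404  63  19   7 101] [412.83  65.47] bulb [412.74  65.47] 3.5969 z40 [  193.86 -2440.74] z32 [  188.21 -2494.33] z24 [  182.56 -2547.93]
[ 401   68   49   35 1102] [425.17  86.36] bulb [437.67  93.67] 9.390699 z40 [  157.91 -1620.96] z32 [  151.62 -1659
[... 623 characters left out ...]
z32 [647.75 -71.89] z24 [650.21 -82.72]
[365 292   9  21 101] [368.91 302.81] bulb [368.33 304.22] 3.5969 z40 [487.76 -39.09] z32 [487.39 -49.52] z24 [487.03 -59.96]
((382.41363525390625, 282.7025146484375), (93.02967071533203, 87.32955169677734), 73.81079864501953)
[array([ 577.26, -244.61]), array([ 627.07, -401.4 ]), array([ 461.6 , -450.52]), array([ 413.53, -296.01])] [ 519.87 -348.14] [np.float64(171.61705857597346), np.float64(164.50884082240415), np.float64(172.60652481307366), np.float64(161.81829802441416)]
[ 573.82 -377.68   20.  ]
[ 490.1  -400.87   20.  ]
beaker [ 691.97 -222.1    40.  ]
tube [ 745.94 -147.73  110.  ]
drop [ 378.62 -116.17   70.  ]
blue [ 503.31 -174.71   60.  ]
```

```bash
cat >> h.py <<'E'
def down(th): return np.array([np.cos(th/2),np.sin(th/2),0,0])
E
python3 - <<'E'
from h import *
print(bot.solve_ik([200,500,420],down(-.34)), bot.solve_ik([580,-40,220],down(0)),bot.solve_ik([515,-340,220],down(.3)))
bot.move_ptp([200,480,420],down(-.34))
bot.move_ptp([540,-40,330],down(0))
bot.line_to([570,-40,215],velocity=200)
bot.pause(.1)
st=bot.read_state(); im=bot.camera("wrist"); cv2.imwrite("pics/w1.png",im[:,:,::-1]); np.save("w1.npy",{k:np.array(v) for k,v in st.items()},allow_pickle=True)
print(st["t"],st["tcp_pos"],st["eef_rot"],st["joint_pos"],st["contact_force"])
bot.move_ptp([515,-340,220],down(.3)); bot.pause(.1)
st=bot.read_state(); im=bot.camera("wrist"); cv2.imwrite("pics/w2.png",im[:,:,::-1]); np.save("w2.npy",{k:np.array(v) for k,v in st.items()},allow_pickle=True)
print(st["t"],st["tcp_pos"],st["eef_rot"],st["joint_pos"],st["contact_force"])
E
```

```text
[ 1.55  0.07  0.06  0.   -1.57 -0.32] [ 0.27  0.21 -0.21  0.   -1.15  1.3 ] [-0.27  0.27 -0.13  0.   -1.17  2.14]
4.1667 [570.74 -39.76 216.76] [ 1.  0.  0. -0.] [ 0.27  0.2  -0.24  0.   -1.14  1.3 ] [ 0.11 -0.36  0.01]
5.4833 [ 515.62 -338.96  220.22] [0.99 0.15 0.   0.  ] [-0.27  0.27 -0.13 -0.   -1.17  2.14] [ 0.05 -0.7   0.55]
```

View pics/w1.png

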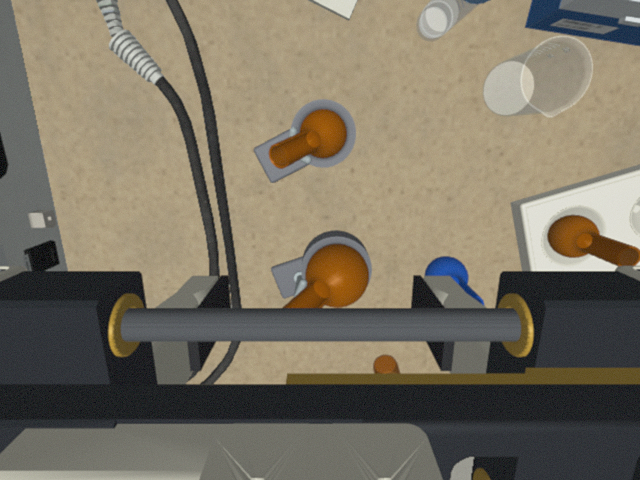

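View pics/w2.png

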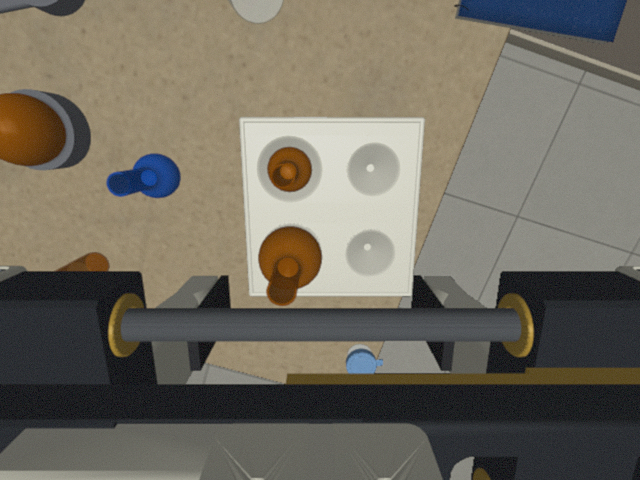

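w1: the small leaning flask has its bulb at (325,133) and rim at (277,153). The large one has its bulb at (337,275), with its neck partly hidden by the gripper. w2: the whole tray outline is visible, from (241,118) to (424,118) and down to y=296. The misplaced flask is at (289,169), the one that stays at (290,258), and both small dimples are empty.

```bash
python3 - <<'E'
from h import *
im=cv2.imread("pics/w2.png")[:,:,::-1]; st=np.load("w2.npy",allow_pickle=True).item(); C=cam("wrist",st)
hsv=cv2.cvtColor(np.ascontiguousarray(im),cv2.COLOR_RGB2HSV)
m=cv2.inRange(hsv,(0,0,170),(180,38,255)); m[298:]=0; m[:105]=0; m[:,430:]=0; m[:,:225]=0
k=max(cv2.findContours(m,cv2.RETR_EXTERNAL,cv2.CHAIN_APPROX_NONE)[0],key=cv2.contourArea)
h=cv2.convexHull(k); eps=3
while len(a:=cv2.approxPolyDP(h,eps,True))>4: eps+=1
P=np.array([onz(C,q,26) for q in a[:,0]]); print(a[:,0].tolist(),P[:,:2],P.mean(0),[np.linalg.norm(P[i]-P[i-1]) for i in range(4)])
g=[np.degrees(np.arctan2(*(P[i]-P[i-1])[1::-1])) for i in range(4)]; print(g)
# small dimple circles at z=26 (rim edges): hough
gray=cv2.cvtColor(np.ascontiguousarray(im),cv2.COLOR_RGB2GRAY)
c=cv2.HoughCircles(gray[110:300,330:425],cv2.HOUGH_GRADIENT,1,50,param1=60,param2=15,minRadius=20,maxRadius=32)
for x,y,r in c[0]: print("dimple",x+330,y+110,r,onz(C,(x+330,y+110),26))
m2,b=blobs(np.ascontiguousarray(im),(3,120,50),(18,255,255),300)
for i,s,cc,kk in b:
    kk[290:]=0
    p,r=bulb(kk); print("amber",s,p,r,onz(C,p,40)[:2],onz(C,p,32)[:2],onz(C,p,24)[:2])
# misplaced neck rim: top ellipse near
im1=cv2.imread("pics/w1.png")[:,:,::-1].copy(); C1=cam("wrist",np.load("w1.npy",allow_pickle=True).item())
m2,b=blobs(im1,(3,120,50),(18,255,255),300)
for i,s,cc,kk in b:
    p,r=bulb(kk); print("w1 amber",s,p,r,onz(C1,p,40)[:2],onz(C1,p,32)[:2],onz(C1,p,24)[:2])
crop=lambda I,x,y,w,h,f: cv2.resize(I[y:y+h,x:x+w],None,fx=f,fy=f,interpolation=cv2.INTER_CUBIC)
out=np.hstack([crop(im,230,110,200,200,2),crop(im1,240,90,200,200,2)]); cv2.imwrite("pics/c1.png",out[:,:,::-1])
E
```

```text
[[240, 118], [424, 119], [410, 295], [249, 294]] [[ 580.07 -239.33]
 [ 630.41 -404.78]
 [ 458.47 -456.9 ]
 [ 408.31 -291.35]] [ 519.31 -348.09   26.  ] [np.float64(179.4642639719468), np.float64(172.93967329627267), np.float64(179.6678233081091), np.float64(172.9824498134068)]
[np.float64(16.85154769609407), np.float64(-73.07919015609177), np.float64(-163.1347706731266), np.float64(106.85337084604555)]
dimple 373.5 168.5 26.4 [ 573.13 -374.74   26.  ]
dimple 370.5 255.5 25.2 [ 488.05 -401.55   26.  ]
amber [   0   93   66   73 3885] [ 28.  131.8] 28.7876 [511.4  -60.64] [509.67 -54.56] [507.95 -48.47]
amber [ 268  148   43   43 1477] [288.67 160.33] 13.590698 [ 557.26 -294.6 ] [ 556.62 -294.06] [ 555.99 -293.52]
amber [ 259  227   62   79 3475] [294.6 252.2] 23.584496 [ 472.72 -324.76] [ 470.08 -324.93] [ 467.44 -325.1 ]
amber [ 57 253  52  19 621] [ 94.5  261.75] 9.196899 [ 403.43 -135.39] [ 399.15 -131.08] [ 394.87 -126.77]
w1 amber [ 269  109   77   59 2577] [322.6 133.2] 22.968996 [648.22 -41.14] [648.36 -41.18] [648.51 -41.22]
w1 amber [ 548  216   92   50 2558] [576.4 235.8] 19.787598 [ 552.32 -288.35] [ 550.17 -294.29] [ 548.02 -300.24]
w1 amber [ 283  244   85   64 3517] [336.67 275.67] 30.559694 [510.78 -55.48] [507.64 -55.86] [504.5  -56.23]
w1 amber [374 355  26  19 386] [385.5 364.5] 9.3938 [ 408.21 -109.49] [ 402.61 -111.16] [ 397.02 -112.83]
```

View pics/c1.png

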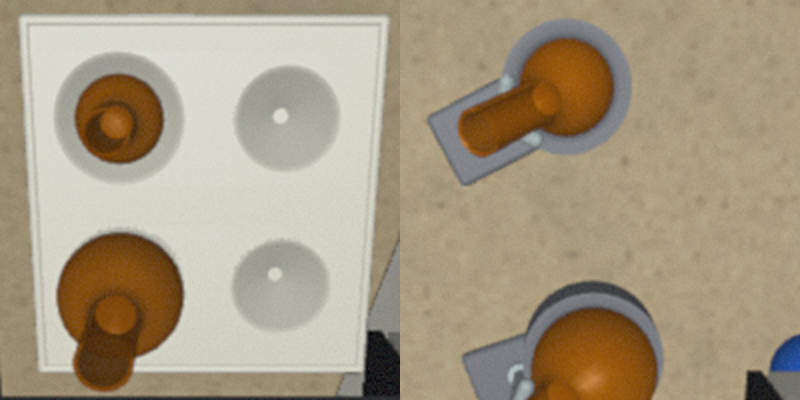

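```bash
cat >> h.py <<'E'
YAW=np.radians(16.89); RX=np.array([np.cos(YAW),np.sin(YAW)]); RY=np.array([-RX[1],RX[0]]); TC=np.array([519.3,-348.1])
SEAT={k:TC+sx*43*RX+sy*41*RY for k,sx,sy in(("large",1,1),("stay",-1,1),("s1",1,-1),("s2",-1,-1))}
def lower(xy,ztcp,vel=60,lim=2.5):
    """go to 4 mm over the seat height, then in small steps till contact or the seat height"""
    bot.line_to([*xy,ztcp+4],velocity=vel); bot.pause(.2)
    f0=np.mean([bot.read_state()["contact_force"] for _ in range(3)],0); log=[]
    for dz in(3,2,1.2,.5,0,-.5,-1):
        bot.line_to([*xy,ztcp+dz],velocity=20); bot.pause(.1)
        s=bot.read_state(); f=s["contact_force"]-f0; log.append((dz,round(s["tcp_pos"][2]-ztcp,2),*f.round(1)))
        if f[2]>lim or np.linalg.norm(f)>5: break
    print(*log,sep="\n"); return s
E
python3 - <<'E'
from h import *
C1=cam("wrist",np.load("w1.npy",allow_pickle=True).item()); C2=cam("wrist",np.load("w2.npy",allow_pickle=True).item()); T=cam("top")
print("misplaced",onz(C2,(289.5,169.2),24),SEAT)
b=onz(C1,(323.5,133),32);r=onz(C1,(277.5,157),89.3);print("small",b,r,r-b,np.degrees(np.arctan2(*(r-b)[1::-1])))
b=onz(T,(223.5,282.5),40);r=onz(T,(188.5,291.5),108.8);print("large",b,r,r-b,np.degrees(np.arctan2(*(r-b)[1::-1])))
q=down(YAW); p=SEAT["large"]
bot.move_gripper(56,10)
bot.move_ptp([*p,125],q); bot.line_to([*p,64],velocity=100); bot.pause(.1)
print(bot.read_state()["tcp_pos"])
bot.move_gripper(10,10); bot.pause(.1)
s=bot.read_state(); print(s["t"],s["width"],s["contact_force"],s["tcp_pos"])
cv2.imwrite("pics/s1.png",bot.camera("side")[180:330,250:450,::-1])
bot.line_to([*p,112],velocity=100)
s=bot.read_state(); print(s["t"],s["width"],s["contact_force"])
E
```

```text
misplaced [ 548.04 -296.62   24.  ] {'large': array([ 548.53, -296.38]), 'stay': array([ 466.24, -321.36]), 's1': array([ 572.36, -374.84]), 's2': array([ 490.07, -399.82])}
small [648.54 -42.01  32.  ] [629.43  -5.62  89.3 ] [-19.11  36.4   57.3 ] 117.70470381835985
large [512.28 -55.37  40.  ] [495.2   -9.82 108.8 ] [-17.08  45.55  68.8 ] 110.55513104293131
[ 549.17 -296.63   65.01]
8.4333 19.83298660087675 [-0.41 -1.45  0.91] [ 548.57 -296.43   64.01]
9.1167 19.643384194776516 [-0.38 -0.24 -1.03]
```

```bash
python3 - <<'E'
from h import *
p=SEAT["s1"]
bot.line_to([*p,112],velocity=120)
s=lower(p,72); print(s["tcp_pos"],s["t"])
bot.move_gripper(34,5); bot.pause(.1)
bot.line_to([*p,150],velocity=120); print(bot.read_state()["t"])
# look at the large leaning flask, from behind (-x) so the flask lies in the upper half
bot.move_ptp([455,-40,215],down(0)); bot.pause(.2)
st=bot.read_state(); im=bot.camera("wrist"); cv2.imwrite("pics/w3.png",im[:,:,::-1]); np.save("w3.npy",{k:np.array(v) for k,v in st.items()},allow_pickle=True)
sd=bot.camera("side"); cv2.imwrite("pics/side1.png",sd[:,:,::-1]); print(st["t"],st["tcp_pos"])
sc=cv2.resize(sd[170:270,290:430],None,fx=2.8,fy=2.8)
out=np.zeros((480,800,3),np.uint8); out[:280,:392]=sc; out[:400,400:]=im[:400,140:540]; cv2.imwrite("pics/c2.png",out[:,:,::-1])
E
```

```text
(3, np.float64(3.02), np.float64(1.0), np.float64(0.4), np.float64(0.7))
(2, np.float64(1.94), np.float64(1.3), np.float64(0.4), np.float64(-0.8))
(1.2, np.float64(1.23), np.float64(0.8), np.float64(-0.3), np.float64(-0.3))
(0.5, np.float64(0.49), np.float64(1.2), np.float64(0.3), np.float64(-0.3))
(0, np.float64(0.03), np.float64(1.3), np.float64(-0.4), np.float64(-0.1))
(-0.5, np.float64(-0.37), np.float64(1.7), np.float64(-0.2), np.float64(0.9))
(-1, np.float64(-0.6), np.float64(2.0), np.float64(0.0), np.float64(4.1))
[ 572.72 -374.98   71.4 ] 13.35
14.7833
16.3333 [455.24 -40.55 214.62]
```

View pics/c2.png

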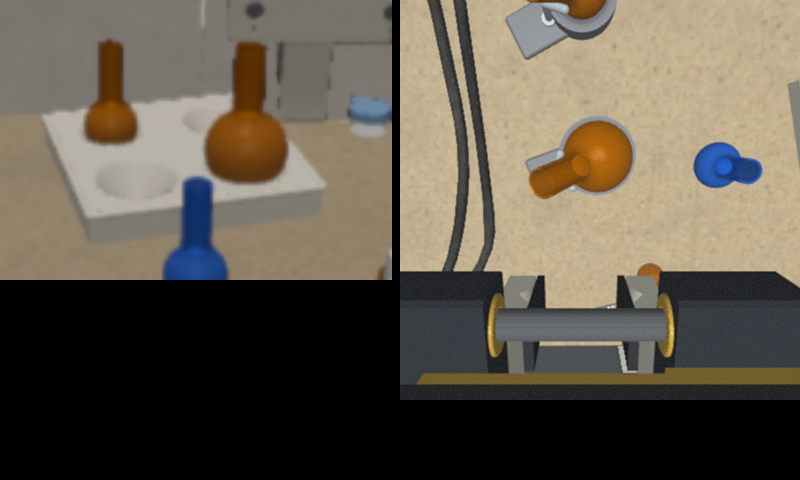

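The first flask stands upright in s1. The lower view shows the large leaning flask with its bulb at about (339,157) and rim at (280,184).

```bash
cat >> h.py <<'E'
def grasp_ori(n,sgn):
    z=-n; psi=np.arctan2(n[1],n[0]); y=np.array([-np.sin(psi),np.cos(psi),0])*-sgn; x=np.cross(y,z)
    return R.from_matrix(np.c_[x,y,z]).as_quat()
def axis(psi): return np.array([np.sin(np.radians(35))*np.cos(psi),np.sin(np.radians(35))*np.sin(psi),np.cos(np.radians(35))])
E
python3 - <<'E'
from h import *
im=np.ascontiguousarray(cv2.imread("pics/w3.png")[:,:,::-1]); C=cam("wrist",np.load("w3.npy",allow_pickle=True).item())
m,b=blobs(im,(3,120,50),(18,255,255),1500)
for i,s,cc,kk in b:
    p,r=bulb(kk); print(s,p,r,onz(C,p,40)); 
B=onz(C,(339,157),40); rim=onz(C,(280,184),108.8); print(B,rim,np.linalg.norm((rim-B)[:2]),np.degrees(np.arctan2(*(rim-B)[1::-1])))
for B,psi,L in((np.array([511.5,-55.4,40]),np.radians(110.5),49),(np.array([648.5,-41.6,32]),np.radians(117.7),39)):
    n=axis(psi)
    for sg in(1,-1):
        q=grasp_ori(n,sg); print(sg,R.from_quat(q).as_matrix()[:,0],"far",bot.solve_ik(B+150*n,q),"grasp",bot.solve_ik(B+L*n,q))
for th in(YAW+np.pi/2,YAW-np.pi/2): print(th,bot.solve_ik([*SEAT["large"],200],down(th)),bot.solve_ik([*SEAT["s2"],71],down(th)))
E
```

```text
[ 269  121  103   78 4958] [337.4 155.8] 33.556595 [512.13 -55.66  40.  ]
[ 577  173   63   66 3451] [609.5 206.5] 29.959694 [ 464.9  -313.68   40.  ]
[511.06 -57.13  40.  ] [495.   -10.37 108.8 ] 49.44394530669009 108.95170676079753
1 [-0.29  0.77 -0.57] far [ 0.85  0.14 -0.84  0.64 -1.01  2.19] grasp [ 0.64  0.26 -0.99  0.93 -0.76  2.03]
-1 [ 0.29 -0.77  0.57] far [ 0.85  0.14 -0.84  0.64 -1.01 -0.95] grasp [ 0.64  0.26 -0.99  0.93 -0.76 -1.11]
1 [-0.38  0.73 -0.57] far [ 0.66  0.29 -0.71  0.82 -0.89  2.34] grasp [ 0.45  0.41 -0.82  1.15 -0.68  2.13]
-1 [ 0.38 -0.73  0.57] far [ 0.66  0.29 -0.71  0.82 -0.89 -0.8 ] grasp [ 0.45  0.41 -0.82  1.15 -0.68 -1.01]
1.865582437456739 [-0.18  0.29 -0.15  0.   -1.13 -2.66] [-0.38  0.42 -0.27  0.   -0.87 -2.47]
-1.2760102161330542 [-0.18  0.29 -0.15  0.   -1.13  0.48] [-0.38  0.42 -0.27  0.   -0.87  0.67]
```

```bash
cat >> h.py <<'E'
def tool_for(B,psi,g,tilt):
    """grasp pose with the pads g mm along the neck; tool tilted by tilt deg in the lean plane; plus the tool rotation that brings the neck upright"""
    n=axis(psi); t=np.radians(tilt); nt=np.array([np.sin(t)*np.cos(psi),np.sin(t)*np.sin(psi),np.cos(t)])
    q=grasp_ori(nt,-1); up=R.from_rotvec(np.cross(n,[0,0,1])/np.sin(np.radians(35))*np.radians(35))
    return n,nt,q,B+g*n-19*nt,up
E
python3 - <<'E'
from h import *
B=np.array([511.8,-55.6,40]); psi=np.radians(110)
for tilt in(35,30,27): 
    n,nt,q,p,up=tool_for(B,psi,67,tilt); print(tilt,p,[bot.solve_ik(p+k*nt,q) for k in(0,90)])
tilt=30
n,nt,q,p,up=tool_for(B,psi,67,tilt)
bot.move_gripper(60,10)
bot.move_ptp(p+95*nt,q); bot.line_to(p,velocity=90); bot.pause(.15)
s=bot.read_state(); print(s["t"],s["tcp_pos"]-p,s["joint_pos"],s["contact_force"])
a=bot.camera("side"); w=bot.camera("wrist")
cv2.imwrite("pics/c3.png",np.hstack([cv2.resize(a[220:360,280:440],None,fx=2.5,fy=2.5)[:350],cv2.resize(w,None,fx=.62,fy=.62)[:298].copy() if 0 else cv2.resize(w,(400,350))])[:,:,::-1])
E
```

```text
35 [502.38 -29.73  79.32] [array([ 0.64,  0.26, -0.99,  0.92, -0.76, -1.11]), array([ 0.83,  0.16, -0.85,  0.66, -0.99, -0.97])]
30 [501.91 -28.42  78.43] [array([ 0.61,  0.24, -0.96,  0.83, -0.71, -0.99]), array([ 0.78,  0.13, -0.82,  0.59, -0.95, -0.85])]
27 [501.61 -27.59  77.95] [array([ 0.6 ,  0.22, -0.93,  0.76, -0.69, -0.91]), array([ 0.74,  0.11, -0.79,  0.55, -0.94, -0.78])]
20.2667 [0.25 0.45 0.37] [ 0.61  0.23 -0.96  0.83 -0.71 -0.99] [-0.12  0.21 -0.23]
```

View pics/c3.png

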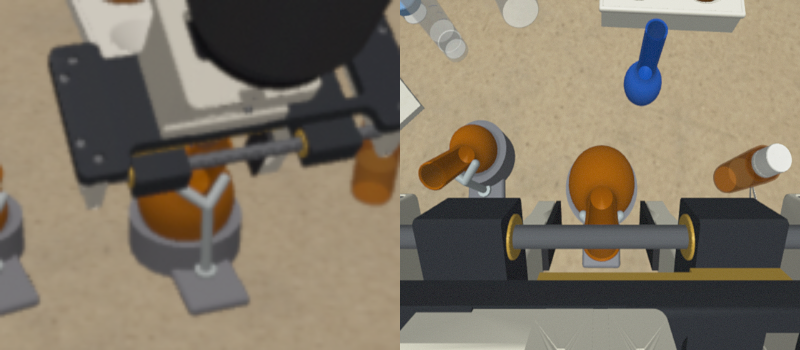

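The wrist view shows the neck centred between the fingers at x≈601, midway between the two gold bushings at 515 and 687. Next I close the gripper and lift.

```bash
python3 - <<'E'
from h import *
B=np.array([511.8,-55.6,40]); psi=np.radians(110)
n,nt,q,p,up=tool_for(B,psi,67,30)
bot.move_gripper(14,10); bot.pause(.15)
s=bot.read_state(); print(s["t"],s["width"],s["contact_force"],s["tcp_pos"]-p)
bot.line_to(p+[0,0,115],velocity=110)
s=bot.read_state(); print(s["t"],s["width"],s["contact_force"])
dyaw=R.from_rotvec([0,0,YAW+np.pi/2-psi])
q2=(dyaw*up*R.from_quat(q)).as_quat()
off=(dyaw*up).apply(p-B)          # TCP minus bulb centre when the neck is upright
D=np.array([*SEAT["large"],40]); t=D+off; print(off,t,bot.solve_ik(t,q2))
bot.line_to(t+[0,0,105],velocity=130,ori=q2); bot.pause(.2)
s=bot.read_state(); print(s["t"],s["width"],s["contact_force"],s["tcp_pos"]-t,s["joint_pos"])
for nme in("top","side"): cv2.imwrite(f"pics/{nme}2.png",bot.camera(nme)[:,:,::-1])
im=cv2.imread("pics/side2.png")
cv2.imwrite("pics/c4.png",cv2.resize(im[80:280,260:480],None,fx=2.5,fy=2.5))
E
```

```text
21.1917 24.15480379148669 [-2.82  0.64  1.78] [-0.15 -0.14 -0.02]
22.3833 23.35139292786315 [-0.33 -0.23 -1.  ]
[-0.48  1.58 48.07] [ 548.05 -294.79   88.07] [-0.23  0.43 -0.19 -0.09 -1.    0.57]
24.8167 23.614666327574362 [-0.6 -0.7 -1.1] [  0.09   0.44 105.24] [-0.23  0.33 -0.07 -0.08 -1.21  0.55]
```

View pics/c4.png

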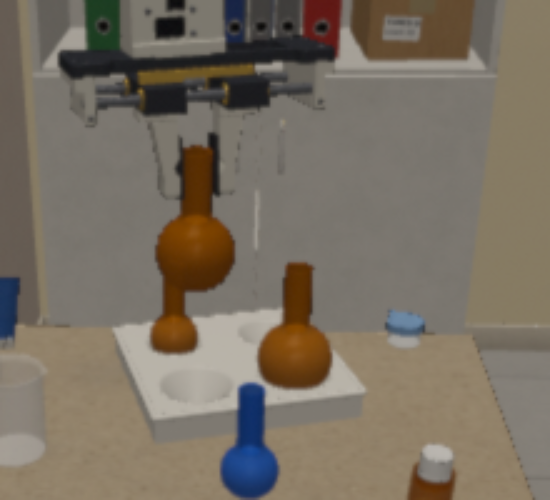

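```bash
python3 - <<'E'
from h import *
C=cam("side"); im=np.ascontiguousarray(cv2.imread("pics/side2.png")[:,:,::-1])
m,b=blobs(im,(3,120,50),(18,255,255),150)
Bp=np.array([*SEAT["large"],145.2])
print("pred bulb",proj(C,Bp),"rim",proj(C,Bp+[0,0,84]),"rim if 0.1rad to tray+-y",[proj(C,Bp+84*np.array([*RY*s*.1,.995])) for s in(1,-1)])
for i,s,cc,kk in b:
    if 300<s[0]<400 and s[1]<260:
        p,r=bulb(kk); t=s[1]; row=np.where(kk[t+4])[0]; print(s,p,r,"neck row",t,row.mean())
        k2=kk.copy(); k2[195:]=0; k2[:t+22]=0; (x,y),rr=cv2.minEnclosingCircle(np.argwhere(k2)[:,::-1].astype(np.float32)); print(x,y,rr)
C=cam("top"); im=np.ascontiguousarray(cv2.imread("pics/top2.png")[:,:,::-1]); print("top pred bulb",proj(C,Bp),"rim",proj(C,Bp+[0,0,84]))
m,b=blobs(im,(3,120,50),(18,255,255),60)
for i,s,cc,kk in b: print(s,cc)
E
```

```text
pred bulb [338.09 180.5 ] rim [338.15 138.99] rim if 0.1rad to tray+-y [array([339.24, 140.5 ]), array([337.08, 137.94])]
[ 321  138   33   83 1411] [337.67 180.33] 15.181398 neck row 138 338.5
335.5952453613281 177.54762268066406 19.04608154296875
[364 185  28  50 872] [377.5  221.67] 13.0 neck row 185 379.5
0.0 0.0 0.0
top pred bulb [360.85 262.9 ] rim [366.23 259.89]
[344 255   9  19 105] [347.81 264.68]
[354 300  10  23 153] [358.58 311.19]
[251 348  12  11  65] [258.06 351.49]
```

The bulb and rim match the predicted pixels to within 1 px, so I lower it.

```bash
python3 - <<'E'
from h import *
t=np.array([548.05,-294.79,88.07])
s=lower(t[:2],t[2],vel=100); print(s["tcp_pos"],s["t"])
bot.move_gripper(40,5); bot.pause(.1)
q=s["eef_rot"]
z=R.from_quat(q).as_matrix()[:,2]
bot.line_to(s["tcp_pos"]-70*z,velocity=120)
# closer view of the small leaning flask
bot.move_ptp([575,-20,215],down(-.3)); bot.pause(.2)
st=bot.read_state(); im=bot.camera("wrist"); cv2.imwrite("pics/w4.png",im[:,:,::-1]); np.save("w4.npy",{k:np.array(v) for k,v in st.items()},allow_pickle=True)
sd=bot.camera("side"); cv2.imwrite("pics/side3.png",sd[:,:,::-1]); print(st["t"],st["tcp_pos"])
out=np.zeros((420,800,3),np.uint8); out[:280,:392]=cv2.resize(sd[170:270,290:430],None,fx=2.8,fy=2.8); out[:400,400:]=im[:400,140:540]; cv2.imwrite("pics/c5.png",out[:,:,::-1])
im=np.ascontiguousarray(im); C=cam("wrist",st); m,b=blobs(im,(3,120,50),(18,255,255),800)
for i,s,cc,kk in b: p,r=bulb(kk); print(s,p,r,onz(C,p,32))
E
```

```text
(3, np.float64(3.05), np.float64(1.2), np.float64(-0.1), np.float64(-0.0))
(2, np.float64(2.44), np.float64(-0.8), np.float64(1.2), np.float64(6.3))
[ 548.2  -294.82   90.51] 26.975
29.6667 [574.98 -21.25 214.54]
[ 272  110   70   71 2613] [318. 134.] 23.368996 [648.29 -41.43  32.  ]
[ 576  121   64   70 3733] [609.5 159.5] 30.559694 [ 545.04 -294.85   32.  ]
[ 610  202   30   60 1321] [624.67 231.5 ] 15.0 [ 469.63 -302.84   32.  ]
```

View pics/c5.png

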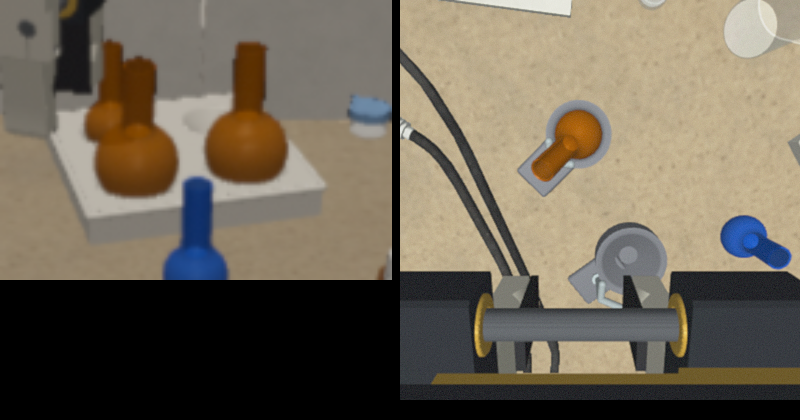

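The large flask stands in its dimple and looks upright. The small leaning flask has its bulb at (319,134) and rim at about (281,170).

```bash
python3 - <<'E'
from h import *
C=cam("wrist",np.load("w4.npy",allow_pickle=True).item())
b=onz(C,(319.3,134.2),32); r=onz(C,(281,170),89.3); ps=np.degrees(np.arctan2(*(r-b)[1::-1])); print(b,r,np.linalg.norm((r-b)[:2]),ps)
B=np.array([648.4,-41.5,32]); psi=np.radians((117.7+ps)/2)
n,nt,q,p,up=tool_for(B,psi,56.5,32)
print(p,bot.solve_ik(p,q))
bot.move_gripper(54,10)
bot.move_ptp(p+85*nt,q); bot.line_to(p,velocity=90); bot.pause(.15)
s=bot.read_state(); print(s["t"],s["tcp_pos"]-p,s["joint_pos"],s["contact_force"])
bot.move_gripper(12,10); bot.pause(.15)
s=bot.read_state(); print(s["t"],s["width"],s["contact_force"])
if 18.5<s["width"]<21.5:
    bot.line_to(p+[0,0,120],velocity=110)
    dyaw=R.from_rotvec([0,0,YAW+np.pi/2-psi]); q2=(dyaw*up*R.from_quat(q)).as_quat(); off=(dyaw*up).apply(p-B)
    t=np.array([*SEAT["s2"],32])+off; np.save("t.npy",t)
    # come round on the free side: high over the tray
    bot.line_to(t+[0,0,125],velocity=140,ori=q2); bot.pause(.2)
    s=bot.read_state(); print(s["t"],s["width"],s["contact_force"],s["tcp_pos"]-t,t)
    Bp=np.array([*SEAT["s2"],157]); 
    for nme in("top","side"): cv2.imwrite(f"pics/{nme}4.png",bot.camera(nme)[:,:,::-1])
    C=cam("side"); im=np.ascontiguousarray(cv2.imread("pics/side4.png")[:,:,::-1]); print("pred",proj(C,Bp),proj(C,Bp+[0,0,70]))
    m,bb=blobs(im,(3,120,50),(18,255,255),100)
    for i,s,cc,kk in bb:
        if 300<s[0]<420 and 80<s[1]<260: pp,r=bulb(kk); print(s,pp,r)
    cv2.imwrite("pics/c6.png",cv2.resize(cv2.imread("pics/side4.png")[100:280,270:470],None,fx=2.5,fy=2.5))
E
```

```text
[647.76 -42.52  32.  ] [630.3   -5.77  89.3 ] 40.68440052672646 115.41489940335202
[638.41 -21.52  62.17] [ 0.45  0.4  -0.79  1.05 -0.66 -0.92]
33.05 [0.28 0.5  0.52] [ 0.45  0.4  -0.79  1.04 -0.66 -0.92] [ 0.64 -0.23 -0.24]
33.85 19.616907597745282 [-2.64  1.3   1.53]
38.3417 20.065979832269402 [ 0.06 -0.25 -0.56] [  0.1    0.21 125.08] [ 489.78 -398.87   69.53]
pred [367.54 157.66] [368.66 125.42]
[358 125  20  43 500] [367.5 157.5] 9.196899
[ 321  185   32   55 1199] [337.8 226.2] 13.590698
[364 185  28  50 871] [377.5  221.67] 13.0
```

View pics/c6.png

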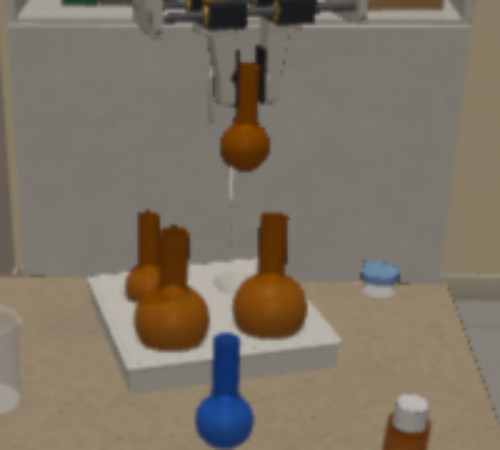

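The small flask hangs upright over s2, with its bulb within 0.2 px of the prediction. Lowering now.

```bash
python3 - <<'E'
from h import *
t=np.load("t.npy")
s=lower(t[:2],t[2],vel=100); print(s["tcp_pos"],s["t"])
bot.move_gripper(36,5); bot.pause(.1)
z=R.from_quat(s["eef_rot"]).as_matrix()[:,2]
bot.line_to(s["tcp_pos"]-80*z,velocity=120)
bot.line_to([512,-338,225],velocity=200,ori=down(YAW-np.pi/2)) if 0 else bot.move_ptp([505,-338,240],down(YAW)); bot.pause(.3)
st=bot.read_state(); im=np.ascontiguousarray(bot.camera("wrist")); C=cam("wrist",st); print(st["t"],st["tcp_pos"])
sd=np.ascontiguousarray(bot.camera("side")); S=cam("side")
for k,z,L in(("large",40,84),("stay",40,84),("s1",32,70),("s2",32,70)):
    b=np.array([*SEAT[k],z]); print(k,"wrist bulb",proj(C,b),"rim",proj(C,b+[0,0,L]),"side bulb",proj(S,b),"rim",proj(S,b+[0,0,L]))
for nme,i2 in(("w",im),("s",sd)):
    for i,s,cc,kk in blobs(i2,(3,120,50),(18,255,255),200)[1]: print(nme,s)
v=im[60:300,200:460].copy()
for k,z,L in(("large",40,84),("stay",40,84),("s1",32,70),("s2",32,70)):
    for q in(0,L):
        x,y=proj(C,[*SEAT[k],z+q])-[200,60]; cv2.drawMarker(v,(int(round(x)),int(round(y))),(0,255,0),cv2.MARKER_CROSS,7)
out=np.zeros((480,800,3),np.uint8); out[:432,:468]=cv2.resize(v,None,fx=1.8,fy=1.8); out[:240,470:800]=cv2.resize(sd[170:270,290:427],(330,240)); cv2.imwrite("pics/c7.png",out[:,:,::-1])
E
```

```text
(3, np.float64(2.98), np.float64(0.7), np.float64(-1.0), np.float64(0.1))
(2, np.float64(1.95), np.float64(0.4), np.float64(-1.7), np.float64(0.5))
(1.2, np.float64(1.2), np.float64(0.2), np.float64(-0.8), np.float64(0.0))
(0.5, np.float64(0.74), np.float64(0.3), np.float64(-1.6), np.float64(3.3))
[ 489.91 -399.06   70.27] 41.4
44.4417 [ 504.9  -338.12  239.73]
large wrist bulb [293.21 158.06] rim [284.85 163.8 ] side bulb [338.01 227.45] rim [338.07 190.39]
stay wrist bulb [294.99 242.13] rim [287.79 270.8 ] side bulb [377.27 222.85] rim [379.06 186.2 ]
s1 wrist bulb [375.51 157.55] rim [388.24 161.87] side bulb [329.15 214.04] rim [328.89 185.22]
s2 wrist bulb [372.28 239.98] rim [383.38 261.79] side bulb [365.74 209.97] rim [366.72 181.46]
w [ 259  126   66   65 3263]
w [ 355  136   44   43 1469]
w [ 266  213   59   72 3012]
w [ 353  221   45   51 1525]
w [  61  241   60   44 1091]
s [279   0  41  24 724]
s [ 401   63   49   40 1197]
s [ 357  180   35   55 1233]
s [ 321  185   32   55 1200]
s [421 266  21  36 505]
```

View pics/c7.png

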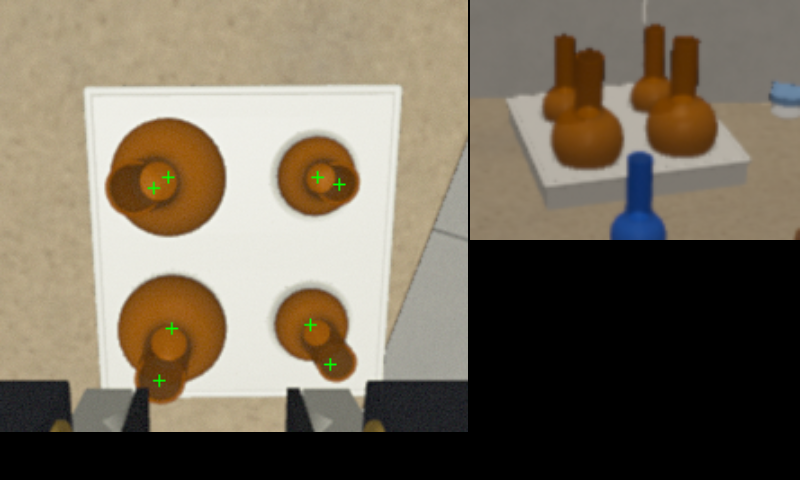

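The final view shows all four flasks upright in their own dimples, with bulbs on the predicted seat points. The large flask's rim sits about 10–13 px off the vertical prediction, a lean of roughly 0.1 rad towards the tray's +y. The side view agrees, and that is within the 0.2 rad limit, so I'm handing in.

```bash
python3 -c "
from plant import bot
bot.close_job(); s=bot.read_state(); print(s['t'],s['contact_force'])"
```

```text
the job is handed in; nothing more can be done
the job is handed in; nothing more can be done
```

All three flasks are put away upright in dimples of their own size, and I handed the job in at about 44.5 s of the 70 s. No verdict was reported.

- **Moves:** I moved the misplaced small flask to a small dimple first. I then set the large leaning flask in the large dimple this freed, and the small leaning flask in the other small dimple. Grips were set to 10 N, and contact on the final lowering read about 3 to 6 N.
- **Last check (wrist and side views):** All four bulbs, including the large flask that stays, lie on their predicted seat points to about 1–2 mm. The misplaced flask and the one that stays look upright, and the small flask from the stand leans about 0.06 rad.
- **Least tidy result:** The large flask I placed leans about 0.1 rad towards the tray's +y side; the limit is 0.2. It also touched down 2.4 mm higher than predicted, but the last pictures show its bulb seated. I left it, since regrasping seemed riskier than the lean.
- **Bystanders:** The arm's path stayed clear of the beaker, dropper bottle and screw-cap tube. I did not measure their positions again at the end.

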